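# Spring test of a telescoping inspection light

### The job

With its rod still pushed in, swing and tilt the inspection light on its stand until the barrel is level and points straight across the middle of the length gauge's round cap. Then take the lamp head, pull the rod out against its spring until the collar on the rod stands right above the middle of the gauge cap, and finish while still holding it there with the fingers on the lamp head. Leave the other things on the bench where they are.

Things in the scene. Friction and masses are not known exactly. Their poses are not given: they have to be found in the camera images.
- pivot (a point): (All sizes are in mm.) The point where the light's long axis crosses the swivel axis and the tilt axis; on the fixed test stand (round dark steel foot 100 across and 12 high, 28 thick column, aluminium yoke 50 wide), 120 above the bench, over the middle of the foot. Its x axis is level and is the direction in which the barrel points when the swivel reads 0. Fixed.
- swivel (a joint): Turn of the yoke and light about the vertical through the pivot, rad, range -1.2 to 1.2, growing counter-clockwise seen from above. Stays where it is left; stiff: about 0.5 N m, 6 to 7 N sideways at barrel_grip.
- tilt (a joint): Tilt of the light in the yoke about the pivot, rad, range -0.3 to 0.9: 0 = level, grows as the lamp end rises. Stays where it is left; stiff: about 0.6 N m, 8 N up or down at barrel_grip.
- barrel_grip (a point): Point on the barrel's axis 75 ahead of the pivot, a good place to grip the barrel across its width. The barrel is a black round tube 28 across, from 60 behind to 110 ahead of the pivot. The point's x axis points along the barrel towards the lamp, y level to its left, z up out of the barrel's top.
- collar (a point): Centre of the steel collar (a ring 18 across, 6 long) on the bright 10 thick rod that telescopes out of the barrel's front end; on the barrel's axis, 130 ahead of the pivot when the rod is in. x axis along the rod, outwards.
- rod (a joint): How far the rod is pulled out, m, 0 (in) to 0.13. A spring inside draws it back in: about 2.4 N at 0 plus 80 N/m, so 10 N at 0.10; it slides in again when let go.
- lamp_head: The black lamp head on the rod's outer end, fixed to the rod. Origin at the collar's centre, x outwards along the rod. From x = 22 to 26 a flange 30 across, from 26 to 60 a round waist 22 across to grip, from 60 to 70 a front rim 30 across.
- head_grip (a point): Middle of the lamp head's waist on the rod's axis, 43 beyond the collar's centre.
- gauge_top (a point): Centre of the top face of the length gauge's round steel cap (30 across, 5 thick), 75 above the bench, on a 14 thick post over a round foot 64 across. Fixed to the bench, roughly 200 to 225 from the pivot. The level rod passes 45 above the cap.
- torch_a: Bystander: one of two pocket lights with square black bodies lying on the bench, 96 x 24 x 27 high; origin under the middle of the square body.
- torch_b: Bystander: the other such pocket light.
- cap_a: Bystander: one of two small black stepped round caps standing on the bench, 28 across, 30 high; origin under its centre.
- cap_b: Bystander: the other such cap.
- steel_block: Bystander: plain dark steel block, 70 x 50 x 22 high; origin under its centre.
- flask: Bystander: closed pale drinking flask with steel cap, 76 across, 210 high; origin under its centre.
- parts_tray: Bystander: open blue plastic tray, 130 x 180 x 50 high; origin under its centre.
Not all that is in view belongs to the job. What is shaped like the part that bears gauge_top but green or red is not meant.

How it is judged:
By the outcome, as a careful person would: the job done as asked, in the order asked, and still so for the second after the job is handed in, while the arm keeps its last pose, push and grip.
It also fails if it takes over 45 s, if anything falls off the work surface, if the arm or the gripper's body presses on something with over 40 N, if the wrist force passes 120 N, or if a joint passes its speed limit or range.

### The arm

A 7-joint arm with a two-finger parallel gripper is mounted at the origin on the work surface. World frame = base frame: x ahead of the robot, y to its left, z up, the work surface at z = 0. Lengths are in mm, angles in rad, forces in N, time in s.
With the tool pointing down it reaches from about 400 to 875 mm from the base axis. Payload 4.4 kg.
Tool frame: the origin (TCP) lies midway between the tips of the shut fingers; the grasp point (between the pads) lies 19 mm behind it; z points along the fingers, y is the line along which they close (so a half turn about z gives the same grasp; the last joint's range is limited). The gripper opens to 85 mm and grips with 20 to 120 N. Pads are 22 mm wide; open, the fingers measure 114 mm over their backs; the gripper's body (76 mm by 85 mm) begins 54 mm behind the grasp point. The pads swing forward as they close: fully open they stand 13 mm farther back than shut.
Start: joints at [-1.279, 0.628, 0.038, 1.517, -0.027, 0.996, -0.02], TCP at [227.617, 608.858, 231.313] pointing down, gripper open.
Joint ranges: [-3.06, 3.06], [-0.37, 2.12], [-1.25, 1.32], [0.18, 2.47], [-1.1, 4.24], [0.23, 1.98], [-2.94, 2.94]. Speed limits (rad/s): [2.57, 2.57, 3.14, 3.14, 3.14, 3.14, 3.14].

### API

Orientations are given as [roll, pitch, yaw] about the fixed x, y, z axes, in that order (R = Rz(yaw) Ry(pitch) Rx(roll)).
In Python, from cell import readout, optics, order gives the robot as it stands.
- The arm moves only by the shell command python3 -m jog 'ROWS'. ROWS is a JSON object of lists of equal length, an entry for each row: "claw": the opening, from 0 (shut) to 1 (fully open); "xyz": the shift along the tool's x, y, z each as a share of 0.1 m, from -1 to 1, a list of three; "twist": the turn, a rotation vector about the tool's x, y, z each as a share of 180 degrees, from -1 to 1, a list of three. A call has 1 to 12 rows; each row shifts and turns the commanded pose from where the row before left it, along the tool's axes as they then stand; what a row does not reach is not made up. A row lasts 1/8 s, in which the tool goes at most 62.5 mm and 10.7 degrees, less where a joint would pass 70% of its speed; a pose out of reach is approached as far as the arm can. A call with a number of a shift or a turn outside -1 to 1 is refused whole. A call with a gripper value outside its range is refused whole. The fingers move at their own pace and stop on an object; the grip force is fixed at half the most. Time passes only in rows, so rows that do not move let the fingers close. It gives the time, the measured TCP pose, the force, the opening and the grip force at its end, in the units of the state.
- readout.read_state(): the state, without advancing time (a new reading comes with each control period).
- optics.get_image(name): name is "side" or "top" or "wrist"; returns a dict with "color" (400x640x3 uint8, red, green, blue), "fovy" (degrees; the focal length in pixels is half the picture's height over the tangent of half this angle, whatever the lens; pixels are square), "cx", "cy" (the principal point, pixels), "k1" (the pictures are not rectified: a ray, as slopes to the right and down, at radius r is drawn at 1 + k1 r^2 times it, then the intrinsics apply), "view" (4x4, takes a point from world to camera coordinates). Camera axes: x right, y up, looking along -z (the intrinsics and any distortion apply to the point x, -y, -z); pixel columns grow to the right and rows downward; lengths in mm; the calibration is good to about 2 mm. A picture is of the moment at which its call begins. There is no depth.
- order.finish_job(): hands the job in; it is judged then, once.
Trained networks look in the newest picture that a camera, given by its name, has taken for a name from the list of things; names that differ only in an ending like _2 or _b are one class to them, and where a whole thing is asked for, a point or a joint stands for the part that bears it (a point fixed in the world has none). Each returns a list of dicts, best first, with "score" (0 to 1); they miss things now and then, are a little off and sometimes report something else, mostly with a low value. They report only what shows in the picture. A call takes as long as a camera call. They do not tell look-alikes from the thing itself.
- optics.boxes_of(camera, label): "rect" ([left, top, width, height] in pixels, round what is visible of it).
The state is a dict: "clock": time; "qpos": joint angles; "qd": joint speeds; "tau": joint torques, N m; "eef_pos": TCP position; "tool_rot": TCP orientation; "force": force on the tool from outside, world axes, zero at the start; "torque": the same for the moment, N m; "width": finger opening in mm; "gripper_force": force on a finger pad.
Only numpy, scipy, OpenCV 4.12 (cv2) and the standard library are available. Lean on these libraries where they do the work, as an engineer would, in place of code of your own. Each camera call takes 0.05 s, during which the arm holds its last target. There are 200 camera calls.

## Working session

There is one attempt and no reset: what is moved stays moved. The work goes in short steps, Python scripts to look and compute and a shell command to move; the robot and the scene stay as the last step left them, time stands still between calls to the robot, and variables do not carry over. Pictures are saved under pics/ and viewed, at most 10 in all, crops included, and the job is handed in when it is done.

```bash
ls; mkdir -p pics; python3 - <<'E'
from cell import readout, optics
import cv2,numpy as np
s=readout.read_state();print(s)
for c in ["side","top"]:
    d=optics.get_image(c);cv2.imwrite(f"pics/{c}0.png",d["color"][:,:,::-1])
    print(c,d["fovy"],d["cx"],d["cy"],d["k1"],np.round(d["view"],3).tolist())
    for l in ["barrel_grip","collar","lamp_head","gauge_top","pivot"]:
        try:print(l,[(np.round(b["rect"]).tolist(),round(b["score"],2)) for b in optics.boxes_of(c,l)])
        except Exception as e:print(l,e)
E
```

```text
pics
{'clock': 0.0, 'qpos': array([-1.27877008,  0.62931333,  0.03841993,  1.5183772 , -0.02698904,
        0.99631987, -0.02002732]), 'qd': array([ 6.97807593e-04, -4.02081028e-06,  5.07420779e-04,  1.80993848e-04,
       -7.33860834e-04,  5.76563580e-04, -6.42973473e-04]), 'tau': array([ 6.48657096e-04, -5.63399649e+01,  1.22680161e+00, -1.93431598e+01,
        1.10458047e-02,  1.06858570e-02, -2.42192391e-05]), 'eef_pos': array([227.39699809, 608.24810347, 230.40701259]), 'tool_rot': array([-3.13969234e+00,  2.00517924e-05,  2.78376269e+00]), 'force': array([ 0.02909651,  1.02245449, -0.23797411]), 'torque': array([0.02948457, 0.01055455, 0.00743877]), 'gripper_force': 0.0, 'width': 85.51001400128034}
side 43.38007357316508 325.0108487176583 194.14637997043613 -0.05733888906404126 [[0.941, -0.338, -0.011, -526.937], [0.206, 0.546, 0.812, -238.424], [-0.269, -0.767, 0.583, -1315.485], [0.0, 0.0, 0.0, 1.0]]
barrel_grip [([285.0, 168.0, 72.0, 15.0], 0.66)]
collar [([326.0, 166.0, 31.0, 14.0], 0.75)]
lamp_head [([333.0, 168.0, 26.0, 11.0], 0.74), ([284.0, 168.0, 74.0, 47.0], 0.69)]
gauge_top [([286.0, 245.0, 27.0, 34.0], 0.89), ([348.0, 245.0, 26.0, 34.0], 0.82), ([321.0, 229.0, 21.0, 34.0], 0.79)]
pivot [([283.0, 167.0, 74.0, 50.0], 0.86), ([292.0, 291.0, 31.0, 21.0], 0.39)]
top 46.26276870251904 320.00642149505626 200.68738358128604 0.011921355511212334 [[0.013, -1.0, 0.009, 21.524], [0.987, 0.014, 0.158, -605.874], [-0.158, 0.007, 0.987, -1529.876], [0.0, 0.0, 0.0, 1.0]]
barrel_grip [([266.0, 179.0, 68.0, 52.0], 0.94), ([306.0, 177.0, 23.0, 20.0], 0.71)]
collar [([306.0, 178.0, 24.0, 18.0], 0.61)]
lamp_head []
gauge_top [([352.0, 239.0, 15.0, 19.0], 0.7), ([335.0, 204.0, 21.0, 25.0], 0.61), ([369.0, 197.0, 17.0, 18.0], 0.59)]
pivot [([267.0, 180.0, 66.0, 58.0], 0.72)]
```

```bash
python3 - <<'E'
import cv2,numpy as np
a=cv2.imread("pics/side0.png")[120:330,220:440];b=cv2.imread("pics/top0.png")[120:300,220:440]
a=cv2.resize(a,None,fx=2.3,fy=2.3,interpolation=cv2.INTER_CUBIC)
cv2.imwrite("pics/c1.png",cv2.resize(cv2.imread("pics/side0.png")[130:320,230:430],None,fx=3.1,fy=3.1,interpolation=cv2.INTER_CUBIC))
cv2.imwrite("pics/c2.png",cv2.resize(b,None,fx=3,fy=3,interpolation=cv2.INTER_CUBIC))
E
```

```text
(no output)
```

View pics/c1.png

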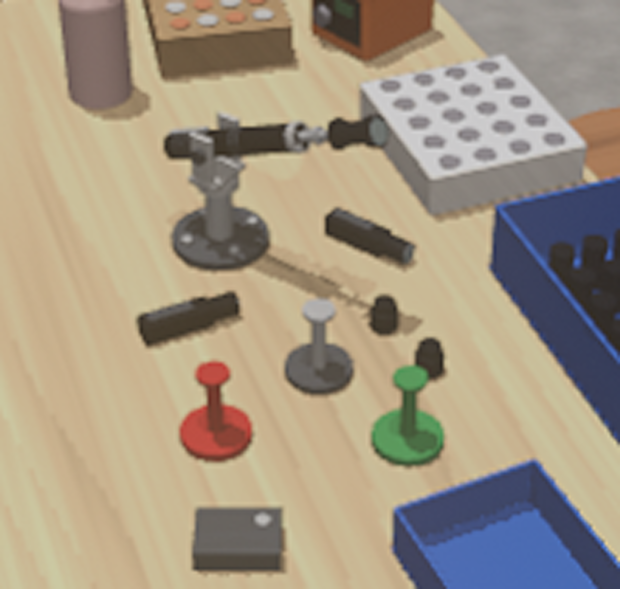

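View pics/top0.png

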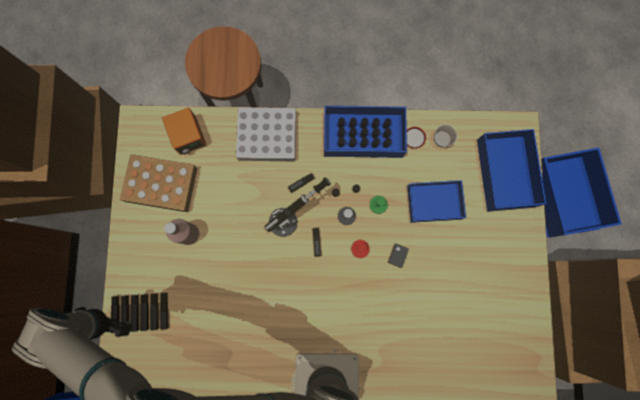

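View pics/c2.png

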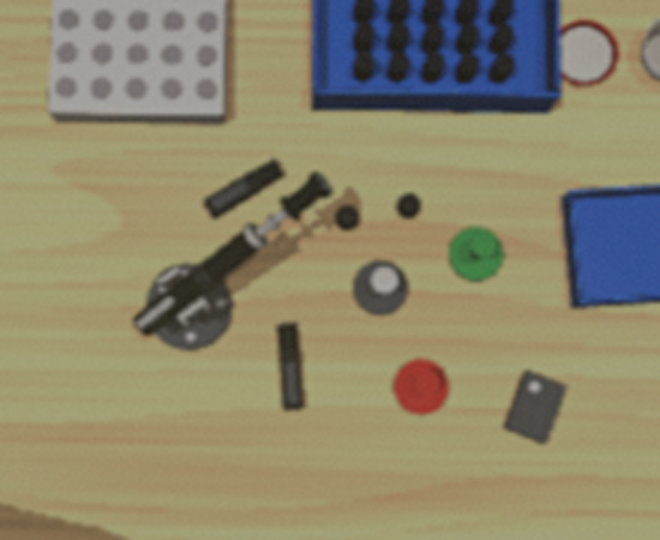

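Look-alikes for the gauge in the side picture are grey (333,230), red (299,250) and green (362,252). The description says steel, so I choose the grey one. The light's barrel is in the top picture from about (266,229) to (326,180), with its lamp end toward upper right. Next I localise these.

```bash
cat > h.py <<'E'
import numpy as np,cv2
from scipy.optimize import least_squares
from scipy.spatial.transform import Rotation as R
from cell import readout,optics
def strip(d): return {k:(np.array(d[k]) if k=="view" else d[k]) for k in("fovy","cx","cy","k1","view")}
def proj(d,P):
    P=np.atleast_2d(P);V=d["view"];c=P@V[:3,:3].T+V[:3,3]
    s=np.c_[c[:,0]/-c[:,2],-c[:,1]/-c[:,2]];s=s*(1+d["k1"]*(s**2).sum(1,keepdims=True))
    f=200/np.tan(np.radians(d["fovy"]/2));return s*f+[d["cx"],d["cy"]]
def onz(d,uv,z):
    return np.r_[least_squares(lambda p:(proj(d,[p[0],p[1],z])[0]-uv),[500,0]).x,z]
def tri(obs): return least_squares(lambda p:np.concatenate([proj(d,p)[0]-uv for d,uv in obs]),[600,0,100])
def snap(c,name=None):
    d=optics.get_image(c)
    if name: cv2.imwrite(name,d["color"][:,:,::-1])
    return d
E
python3 - <<'E'
from h import *
s=snap("side");t=snap("top")
print("stand foot",onz(t,[283,222.3],12),onz(s,[301,206.8],12))
print("gauge cap",onz(t,[348,213.3],75),onz(s,[332.9,230],75),"foot",onz(t,[347,215.7],6),onz(s,[332.9,248.7],6))
for n,a,b in [("rear",[269,227.5],[285.5,176.5]),("bfront",[305,199.3],[326,174]),("head",[326,181.7],[351,172])]:
    r=tri([(t,a),(s,b)]);print(n,r.x.round(),r.fun.round(1))
E
```

```text
stand foot [534.62688921 155.15595566  12.        ] [533.20435825 145.78955825  12.        ]
gauge cap [560.39933546 -62.91710636  75.        ] [560.25821822 -65.40021899  75.        ] foot [561.23164251 -64.16742482   6.        ] [560.43799088 -64.55456104   6.        ]
rear [505. 194. 103.] [-0.2  0.8  0.7 -0.1]
bfront [592.  77. 162.] [ 0.1 -0.3 -0.3  0.1]
head [642.  13. 197.] [ 0.1 -0.3 -0.3  0.1]
```

```bash
python3 -m jog '{"claw":[1,1,1,1,1,1,1,1,1,1,1,1],"xyz":[[-0.4,-0.33,-0.3],[-0.4,-0.33,-0.3],[-0.4,-0.33,-0.3],[-0.4,-0.33,-0.3],[-0.4,-0.33,-0.3],[-0.4,-0.33,-0.3],[-0.4,-0.33,0],[-0.4,-0.33,0],[-0.4,-0.33,0],[-0.4,-0.33,0],[-0.4,-0.33,0],[-0.4,-0.33,0]],"twist":[[0,0,0],[0,0,0],[0,0,0],[0,0,0],[0,0,0],[0,0,0],[0,0,0],[0,0,0],[0,0,0],[0,0,0],[0,0,0],[0,0,0]]}'
python3 -m jog '{"claw":[1,1,1,1,1],"xyz":[[0,0,0],[0,0,0],[0,0,0],[0,0,0],[0,0,0]],"twist":[[0,0,0.045],[0,0,0.045],[0,0,0.045],[0,0,0.045],[0,0,0]]}'
python3 - <<'E'
from h import *
d=snap("wrist","pics/w1.png");print(d["fovy"],d["view"].round(2).tolist())
for l in ["barrel_grip","collar","lamp_head","gauge_top"]:
    print(l,[(np.round(b["rect"]).tolist(),round(b["score"],2)) for b in optics.boxes_of("wrist",l)])
E
```

```text
clock: 2.2
eef_pos: [539.2, 68.4, 411.6]
tool_rot: [3.141, 0.0, 2.784]
force: [1.0, 0.9, 0.0]
width: 85.6
gripper_force: 0.0
clock: 2.82
eef_pos: [538.4, 69.9, 411.3]
tool_rot: [-3.142, 0.0, 2.22]
force: [0.3, -0.2, -0.7]
width: 85.6
gripper_force: 0.0
59.66543410578311 [[0.8, 0.6, -0.0, -470.99], [-0.58, 0.76, -0.31, 353.78], [-0.19, 0.25, 0.95, -466.69], [0.0, 0.0, 0.0, 1.0]]
barrel_grip [([350.0, 48.0, 26.0, 220.0], 0.58)]
collar [([348.0, 190.0, 26.0, 82.0], 0.76)]
lamp_head [([347.0, 224.0, 25.0, 44.0], 0.72)]
gauge_top [([185.0, 178.0, 48.0, 45.0], 0.83), ([248.0, 255.0, 36.0, 46.0], 0.79), ([263.0, 194.0, 40.0, 43.0], 0.58)]
```

View pics/w1.png

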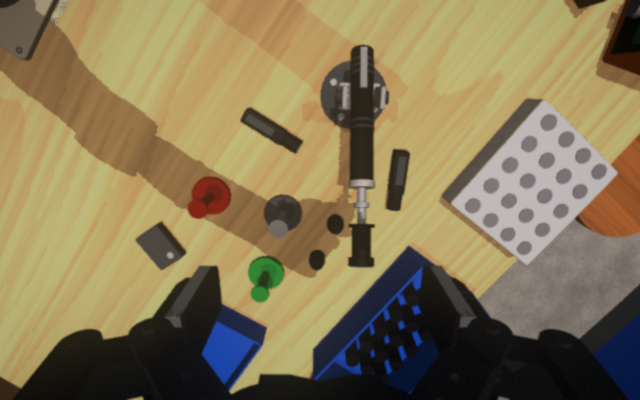

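```bash
python3 - <<'E'
import cv2
a=cv2.imread("pics/w1.png")[35:280,250:410]
cv2.imwrite("pics/c3.png",cv2.resize(a,None,fx=2.4,fy=2.4,interpolation=cv2.INTER_CUBIC))
E
```

```text
(no output)
```

View pics/c3.png

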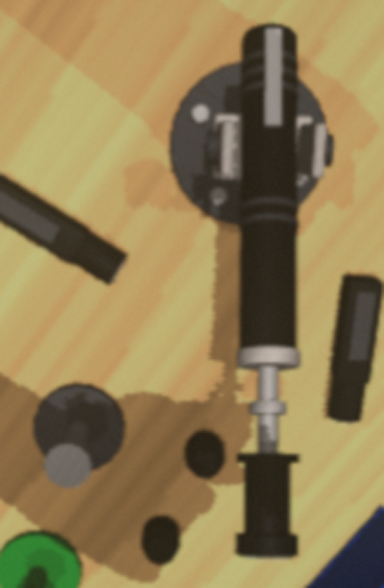

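The crop shows the chosen grey steel gauge with its cap at (277.9,228.8), collar (361.7,205), flange (361.7,225.8), rim (361,262) and stand foot (354,94.6) in wrist pixels.

```bash
python3 - <<'E'
from h import *
w=snap("wrist");s=snap("side");t=snap("top")
np.save("calib_w.npy",strip(w),allow_pickle=True)
print(onz(w,[277.9,228.8],75),onz(w,[283.3,213.5],6),onz(w,[354.2,94.6],11))
def pts(p):
    x,y,h,ti=p;o=np.array([x,y,120.]);u=np.array([np.cos(ti)*np.cos(h),np.cos(ti)*np.sin(h),np.sin(ti)])
    return o,u
ob=[(w,[361.7,205],130),(w,[361.7,225.8],154),(w,[361,262],195),(t,[305,199.3],107),(s,[326,174],107),(t,[326,181.7],200),(s,[351,172],200)]
def res(p):
    o,u=pts(p);r=[]
    for d,uv,L in ob: r+=list((proj(d,o+L*u)[0]-uv)*(1 if d is w else .5))
    r+=list(proj(w,[p[0],p[1],11])[0]-[354.2,94.6])
    r+=list(.5*(proj(s,[p[0],p[1],12])[0]-[301,206.8]))
    return r
r=least_squares(res,[535,148,-.92,.4]);print(r.x,np.round(r.fun,1))
g=onz(w,[277.9,228.8],75)
print("heading",np.arctan2(g[1]-r.x[1],g[0]-r.x[0]),"dist",np.hypot(*(g[:2]-r.x[:2])))
E
```

```text
[561.29175049 -63.56236009  75.        ] [562.67813181 -63.69399967   6.        ] [537.04810463 155.89818275  11.        ]
[ 5.37179769e+02  1.55404506e+02 -9.47123204e-01  4.26838722e-01] [-0.  -0.4 -0.2 -0.2  0.1 -0.   0.2 -0.5  0.3 -0.2  0.9 -0.6  0.5 -0.4
 -0.1  0.3  0.1 -1. ]
heading -1.4611211681775451 dist 220.29043563846128
```

```bash
cat >> h.py <<'E'
P=np.array([537.2,155.4,120.])
def frame(h,ti):
    u=np.array([np.cos(ti)*np.cos(h),np.cos(ti)*np.sin(h),np.sin(ti)]);y=np.array([-np.sin(h),np.cos(h),0]);return u,y,np.cross(u,y)
def pose(h,ti,L=75,dn=21,back=0,P=P):
    u,y,n=frame(h,ti);return P+L*u-(dn-back)*n, np.c_[-u,y,-n]
def cur():
    s=readout.read_state();return s["eef_pos"],R.from_euler("xyz",s["tool_rot"]).as_matrix()
def rows(poses,a=None):
    a=a or cur()
    for b in poses:
        print("xyz",(a[1].T@(b[0]-a[0])/100).round(3).tolist(),"twist",(R.from_matrix(a[1].T@b[1]).as_rotvec()/np.pi).round(4).tolist());a=b
E
python3 - <<'E'
from h import *
rows([pose(-.947,.427,back=110),pose(-.947,.427)])
E
```

```text
xyz [0.376, 0.498, 1.792] twist [0.0017, -0.1359, 0.0076]
xyz [-0.0, -0.0, 1.1] twist [0.0, 0.0, 0.0]
```

```bash
python3 -m jog '{"claw":[1,1,1,1,1,1,1,1,1],"xyz":[[0.094,0.125,0.448],[0.094,0.125,0.448],[0.094,0.125,0.448],[0.094,0.123,0.448],[0,0,0],[0,0,0],[0,0,0],[0,0,0],[0,0,0]],"twist":[[0,0,0],[0,0,0],[0,0,0],[0,0,0],[0,-0.0453,0],[0,-0.0453,0],[0,-0.0453,0],[0,0,0.0076],[0,0,0]]}'
python3 - <<'E'
from h import *
d=snap("wrist","pics/w2.png")
rows([pose(-.947,.427)])
u,y,n=frame(-.947,.427)
for L in(75,110,130,154,195): print(L,proj(d,P+L*u).round(1))
print("gauge",proj(d,[561,-63.6,75]))
E
```

```text
clock: 4.35
eef_pos: [556.1, 129.2, 232.5]
tool_rot: [3.13, 0.426, 2.191]
force: [0.2, 0.1, 0.0]
width: 85.6
gripper_force: 0.0
xyz [0.019, -0.008, 1.098] twist [0.003, -0.0002, -0.0017]
75 [[318.7 204.9]]
110 [[318.9 250.6]]
130 [[319.  274.9]]
154 [[319.1 302.5]]
195 [[319.3 345.7]]
gauge [[219.48371345 240.58095417]]
```

View pics/w2.png

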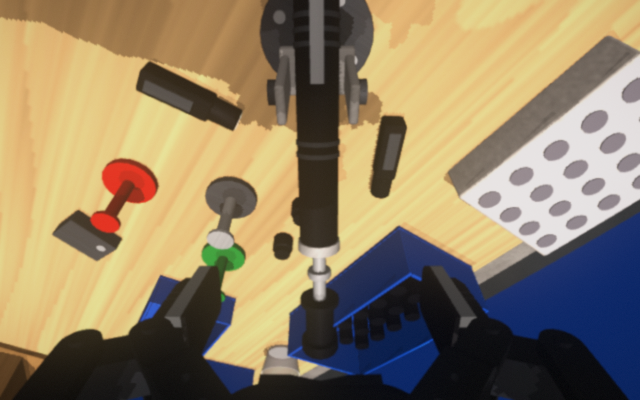

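The picture agrees with the model: collar at (319,273) and gauge cap at (220,240), both as predicted. I descend and grip.

```bash
python3 -m jog '{"claw":[1,1,1,1,0,0,0,0,0,0],"xyz":[[0.005,0,0.3],[0.005,0,0.3],[0.005,0,0.3],[0.005,0,0.2],[0,0,0],[0,0,0],[0,0,0],[0,0,0],[0,0,0],[0,0,0]],"twist":[[0,0,0],[0,0,0],[0,0,0],[0,0,0],[0,0,0],[0,0,0],[0,0,0],[0,0,0],[0,0,0],[0,0,0]]}'
python3 - <<'E'
from h import *
print(readout.read_state()["torque"])
h0,t0,h1,t1=-.947,.427,-1.461,0
N=10;a=pose(h0,t0)
rows([pose(h0+(h1-h0)*k/N,t0) for k in(1,2)],a)
print();rows([pose(h1,t0+(t1-t0)*k/N) for k in(1,2)],pose(h1,t0))
rows([pose(h0,t0)])
E
```

```text
clock: 5.65
eef_pos: [581.8, 94.6, 132.1]
tool_rot: [3.131, 0.427, 2.192]
force: [-2.1, -1.1, 5.6]
width: 26.3
gripper_force: 58.7
[-0.31361809  0.60527371 -0.07444196]
xyz [0.001, -0.04, -0.0] twist [0.0068, 0.0, 0.0149]
xyz [0.001, -0.04, -0.0] twist [0.0068, 0.0, 0.0149]

xyz [0.01, -0.0, 0.032] twist [0.0, 0.0136, 0.0]
xyz [0.01, 0.0, 0.032] twist [-0.0, 0.0136, 0.0]
xyz [-0.013, -0.007, 0.007] twist [0.003, 0.0001, -0.0007]
```

```bash
python3 -m jog '{"claw":[0,0,0,0,0,0,0,0,0,0,0],"xyz":[[0.001,-0.04,0],[0.001,-0.04,0],[0.001,-0.04,0],[0.001,-0.04,0],[0.001,-0.04,0],[0.001,-0.04,0],[0.001,-0.04,0],[0.001,-0.04,0],[0.001,-0.04,0],[0.001,-0.04,0],[0,0,0]],"twist":[[0.0068,0,0.0149],[0.0068,0,0.0149],[0.0068,0,0.0149],[0.0068,0,0.0149],[0.0068,0,0.0149],[0.0068,0,0.0149],[0.0068,0,0.0149],[0.0068,0,0.0149],[0.0068,0,0.0149],[0.0068,0,0.0149],[0,0,0]]}'
python3 -c "
from h import *
print(readout.read_state()['torque']);rows([pose(-1.461,.427)])"
```

```text
clock: 7.02
eef_pos: [545.6, 79.7, 131.6]
tool_rot: [3.132, 0.424, 1.678]
force: [-1.0, -2.9, 8.0]
width: 26.4
gripper_force: 59.4
[-0.59629235  0.38182618  0.25149563]
xyz [-0.009, -0.0, 0.0] twist [0.0026, -0.0009, -0.0009]
```

Now tilt down to level.

```bash
python3 -m jog '{"claw":[0,0,0,0,0,0,0,0,0,0,0,0],"xyz":[[0.009,0,0.032],[0.009,0,0.032],[0.009,0,0.032],[0.009,0,0.032],[0.009,0,0.032],[0.009,0,0.032],[0.009,0,0.032],[0.009,0,0.032],[0.009,0,0.032],[0.009,0,0.032],[0,0,0],[0,0,0]],"twist":[[0,0.0136,0],[0,0.0136,0],[0,0.0136,0],[0,0.0136,0],[0,0.0136,0],[0,0.0136,0],[0,0.0136,0],[0,0.0136,0],[0,0.0136,0],[0,0.0136,0],[0,0,0],[0,0,0]]}'
python3 - <<'E'
from h import *
print(readout.read_state()['torque']);rows([pose(-1.461,0)])
d=snap("wrist","pics/w3.png")
u,y,n=frame(-1.461,0)
for L in(110,130,154,195): print(L,proj(d,P+L*u).round(1))
print("gauge",proj(d,[561.1,-63.6,75]),proj(d,P+220*u))
E
```

```text
clock: 8.52
eef_pos: [545.5, 81.9, 98.1]
tool_rot: [3.133, -0.005, 1.681]
force: [-1.3, -2.2, 6.4]
width: 26.4
gripper_force: 59.1
[-0.29096849  0.53889069  0.24127915]
xyz [-0.01, -0.001, -0.01] twist [0.0026, -0.0017, 0.0002]
110 [[317.9 366.5]]
130 [[317.9 401.3]]
154 [[318.  438.7]]
195 [[318.1 493.3]]
gauge [[317.59518624 446.51960829]] [[318.19406253 521.74460955]]
```

View pics/w3.png

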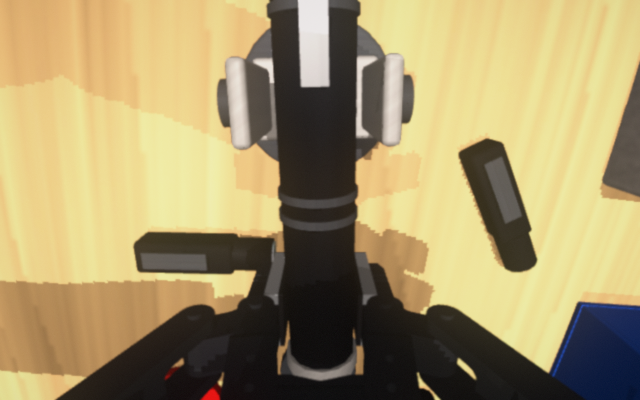

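```bash
python3 -m jog '{"claw":[1,1,1,1,1,1,1,1,1],"xyz":[[0,0,0],[0,0,0],[0,0,0],[0,0,-0.4],[0,0,-0.5],[-0.4,0,-0.5],[-0.5,0,-0.3],[-0.4,0,0],[0,0,0]],"twist":[[0,0,0],[0,0,0],[0,0,0],[0,0,0],[0,0,0],[0,0,0],[0,0,0],[0,0,0],[0,0,0]]}'
python3 - <<'E'
from h import *
d=snap("wrist","pics/w4.png");print(d["view"].round(3).tolist())
cv2.imwrite("pics/w4c.png",cv2.resize(d["color"][:,180:460,::-1],None,fx=1.5,fy=1.5,interpolation=cv2.INTER_CUBIC))
snap("side","pics/s4.png");snap("top","pics/t4.png")
u,y,n=frame(-1.461,0)
for L in(0,110,130,154,195): print(L,proj(d,P+L*u).round(1))
print("gauge",proj(d,[561.1,-63.6,75]),proj(d,P+220*u))
E
```

```text
clock: 9.7
eef_pos: [558.2, -51.5, 266.2]
tool_rot: [3.133, -0.003, 1.675]
force: [0.2, 0.2, -0.5]
width: 85.4
gripper_force: 0.0
[[0.994, 0.104, 0.009, -553.153], [-0.097, 0.947, -0.306, 153.976], [-0.04, 0.303, 0.952, -373.728], [0.0, 0.0, 0.0, 1.0]]
0 [[ 317.7 -101. ]]
110 [[318.7  62.3]]
130 [[318.9  89.1]]
154 [[319. 120.]]
195 [[319.3 169.6]]
gauge [[318.91929002 184.741775  ]] [[319.50068405 197.94086707]]
```

View pics/w4c.png

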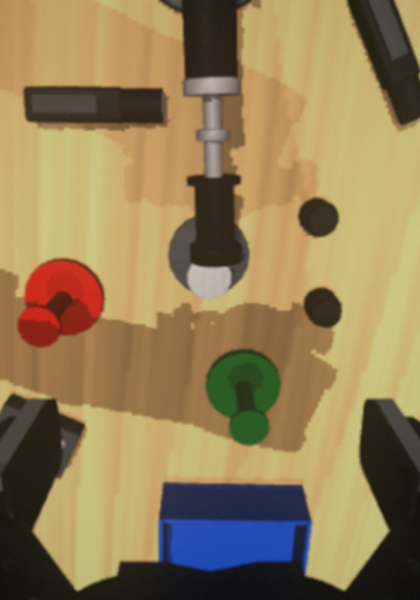

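```bash
python3 - <<'E'
from h import *
d=snap("wrist");g=d["color"].astype(int).sum(2);hsv=cv2.cvtColor(d["color"],cv2.COLOR_RGB2HSV)
for r in list(range(6,50,8))+list(range(118,176,5)):
    x=np.arange(290,350);m=x[g[r,290:350]<160];print(r,"dark",m.min() if len(m) else None,m.max() if len(m) else None,(m.min()+m.max())/2 if len(m) else None,len(m))
for r in list(range(54,64,2))+list(range(66,116,4))+list(range(176,200,2)):
    x=np.arange(295,350);m=x[hsv[r,295:350,1]<45];print(r,"grey",m.min() if len(m) else None,m.max() if len(m) else None,(m.min()+m.max())/2 if len(m) else None)
c=[proj(d,[561.1+15*np.cos(a),-63.6+15*np.sin(a),75])[0] for a in np.arange(0,6.28,.785)];print(np.round(c,1).tolist())
E
```

```text
6 dark 290 348 319.0 40
14 dark 302 338 320.0 37
22 dark 304 338 321.0 35
30 dark 304 338 321.0 35
38 dark 304 338 321.0 35
46 dark 305 338 321.5 34
118 dark None None None 0
123 dark None None None 0
128 dark 306 339 322.5 34
133 dark 311 334 322.5 24
138 dark 311 335 323.0 25
143 dark 311 335 323.0 25
148 dark 311 335 323.0 25
153 dark 311 335 323.0 25
158 dark 311 337 324.0 27
163 dark 311 336 323.5 26
168 dark 309 339 324.0 31
173 dark 307 341 324.0 35
54 grey None None None
56 grey None None None
58 grey None None None
60 grey 313 335 324.0
62 grey 306 338 322.0
66 grey 304 338 321.0
70 grey 305 334 319.5
74 grey 319 326 322.5
78 grey 317 326 321.5
82 grey 317 326 321.5
86 grey 317 326 321.5
90 grey 317 327 322.0
94 grey 317 328 322.5
98 grey 313 331 322.0
102 grey 318 327 322.5
106 grey 318 327 322.5
110 grey 318 327 322.5
114 grey 318 327 322.5
176 grey 295 305 300.0
178 grey 295 343 319.0
180 grey 295 343 319.0
182 grey 295 343 319.0
184 grey 295 342 318.5
186 grey 296 341 318.5
188 grey 297 340 318.5
190 grey 299 339 319.0
192 grey 300 337 318.5
194 grey 302 335 318.5
196 grey 304 333 318.5
198 grey 307 331 319.0
[[333.9, 192.9], [330.8, 182.1], [320.5, 176.6], [309.3, 179.8], [303.7, 189.6], [307.1, 200.3], [317.1, 205.6], [328.2, 202.6]]
```

```bash
python3 - <<'E'
from h import *
d=snap("wrist","pics/w5.png");im=d["color"];g=im.astype(int).sum(2)
obs=[]
for r in list(range(20,50))+list(range(130,160)):
    x=np.arange(290,350);m=x[g[r,290:350]<160]
    if len(m)>15: obs.append((r,(m.min()+m.max())/2))
obs=np.array(obs)
def line(p,rr):
    h,e,ti=p;u,y,n=frame(h,ti);q=np.array([P+L*u+e*y for L in np.linspace(60,215,60)]);uv=proj(d,q);return np.interp(rr,uv[:,1],uv[:,0])
for e in(None,0):
    f=lambda p:line((p[0],p[1] if e is None else 0,0),obs[:,0])-obs[:,1]
    r=least_squares(f,[-1.461,0]);print(r.x,np.abs(r.fun).max())
    u,y,n=frame(r.x[0],0);eo=r.x[1] if e is None else 0
    G=np.array([561.1,-63.6,0]);print("gauge left of line by",(G-P)@y-eo,"along",(G-P)@u)
u,y,n=frame(-1.445,0)
print({L:proj(d,P+L*u)[0].round(1).tolist() for L in(110,130,152,156,195,200)})
print("bright cap rows");
for rr in range(176,208,2):
    x=np.arange(295,350);m=x[g[rr,295:350]>430];print(rr,m.min() if len(m) else 0,m.max() if len(m) else 0,g[rr,318])
print([int(v) for v in g[60:135,323]])
E
```

```text
[-1.43911841 -0.71739887] 0.829779746465249
gauge left of line by -4.343704150845448 along 220.2421286588074
[-1.44437432  0.        ] 1.094545356809249
gauge left of line by -3.903465962362393 along 220.2656871904489
{110: [321.9, 71.1], 130: [322.1, 97.7], 152: [322.4, 125.8], 156: [322.5, 130.8], 195: [323.0, 177.5], 200: [323.0, 183.2]}
bright cap rows
176 347 349 117
178 347 349 109
180 346 349 117
182 346 349 115
184 307 349 120
186 306 349 420
188 305 349 558
190 295 349 553
192 295 349 553
194 295 349 551
196 295 349 544
198 295 349 546
200 295 349 542
202 295 349 541
204 295 339 534
206 295 335 512
[254, 431, 506, 518, 518, 517, 511, 509, 507, 499, 472, 377, 281, 271, 321, 407, 443, 461, 461, 462, 464, 462, 464, 460, 466, 462, 464, 468, 465, 469, 464, 464, 466, 456, 434, 449, 493, 498, 482, 466, 453, 423, 372, 372, 434, 463, 471, 468, 467, 472, 469, 471, 467, 471, 471, 473, 470, 471, 470, 472, 471, 467, 472, 473, 468, 437, 320, 187, 128, 125, 124, 123, 121, 120, 122]
```

```bash
python3 - <<'E'
from h import *
from scipy.ndimage import map_coordinates
d=snap("side","pics/s5.png");g=d["color"].astype(float).sum(2)
u,y,n=frame(-1.443,0)
for L in [-55,-48,-40,40,50,60,70,80,90,100,163,167,171,175,179,183]:
    a=proj(d,P+L*u)[0];b=proj(d,P+L*u+20*n)[0];v=(b-a)/np.linalg.norm(b-a);sc=np.linalg.norm(b-a)/20
    t=np.arange(-12,12.1,.25);p=map_coordinates(g,[a[1]+t*v[1],a[0]+t*v[0]],order=1)
    m=t[p<200];
    print(L,a.round(1),round(sc,2),"band mm",(m.min()/sc).round(1) if len(m) else None,(m.max()/sc).round(1) if len(m) else None,[int(q) for q in p[::8]])
cv2.imwrite("pics/s5c.png",cv2.resize(d["color"][150:270,270:390,::-1],None,fx=4.8,fy=4.8,interpolation=cv2.INTER_CUBIC))
E
```

```text
-55 [292.4 167.3] 0.28 band mm -10.0 -1.8 [307, 318, 340, 533, 311, 193, 211, 352, 514, 548, 545, 540, 488]
-48 [293.4 168.4] 0.28 band mm -9.9 -0.9 [335, 342, 321, 448, 332, 164, 210, 372, 524, 527, 546, 545, 555]
-40 [294.4 169.6] 0.28 band mm -9.0 0.9 [412, 460, 270, 239, 289, 162, 184, 391, 537, 472, 528, 550, 553]
40 [305.6 182.7] 0.28 band mm -26.5 11.5 [552, 492, 240, 163, 172, 175, 176, 177, 212, 226, 276, 305, 318]
50 [307.1 184.4] 0.28 band mm -27.3 17.6 [450, 485, 221, 159, 168, 175, 177, 180, 165, 223, 307, 327, 322]
60 [308.5 186.1] 0.28 band mm -26.4 17.6 [294, 448, 233, 156, 167, 171, 179, 177, 163, 288, 441, 408, 287]
70 [310.  187.8] 0.29 band mm -13.2 17.5 [433, 302, 343, 354, 201, 167, 174, 178, 168, 307, 523, 549, 493]
80 [311.5 189.6] 0.29 band mm -1.7 15.7 [373, 430, 318, 333, 438, 353, 179, 174, 175, 366, 532, 553, 546]
90 [313.  191.3] 0.29 band mm 7.9 16.6 [283, 293, 336, 319, 318, 388, 507, 213, 160, 336, 538, 549, 545]
100 [314.6 193.1] 0.29 band mm 14.8 15.7 [214, 286, 367, 338, 348, 351, 320, 504, 207, 292, 522, 546, 546]
163 [324.6 204.8] 0.29 band mm -30.9 14.6 [481, 234, 201, 170, 169, 176, 177, 171, 164, 496, 530, 528, 527]
167 [325.3 205.6] 0.29 band mm -32.5 16.3 [479, 245, 155, 157, 169, 176, 176, 170, 154, 404, 534, 529, 526]
171 [325.9 206.4] 0.29 band mm -32.5 18.0 [479, 259, 196, 163, 168, 175, 175, 165, 146, 348, 531, 530, 528]
175 [326.6 207.1] 0.29 band mm -16.2 9.4 [473, 317, 241, 233, 174, 175, 175, 176, 208, 333, 527, 529, 529]
179 [327.3 207.9] 0.29 band mm -11.1 7.7 [468, 370, 256, 273, 243, 173, 173, 183, 294, 423, 526, 531, 529]
183 [327.9 208.7] 0.29 band mm -6.0 7.7 [465, 432, 269, 289, 306, 208, 174, 180, 400, 460, 533, 531, 529]
```

View pics/s5c.png

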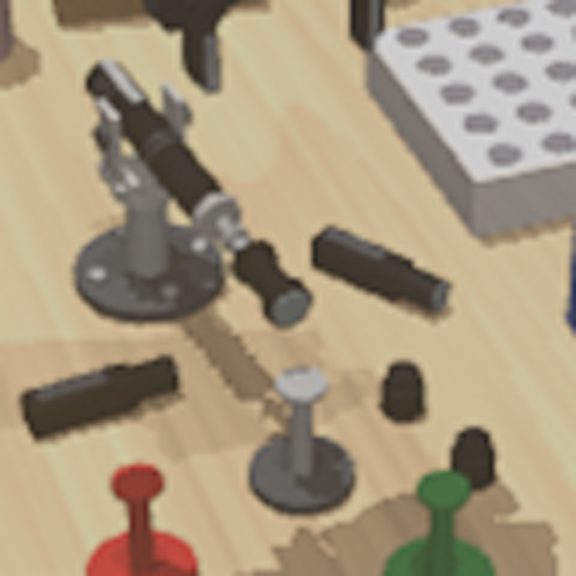

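```bash
python3 - <<'E'
from h import *
s=snap("side");w=snap("wrist");g=w["color"].astype(int).sum(2)
print("cap",proj(s,[561.1,-63.6,75]),"obs 332.7 229.8; foot top",proj(s,[537.2,155.4,12]),"obs",270+149/4.8,150+270/4.8)
for r in list(range(92,104))+list(range(122,134))+list(range(166,190,1)):
    x=np.arange(290,356);row=g[r,290:356];m=x[row<160];hs=cv2.cvtColor(w["color"][r:r+1,290:356],cv2.COLOR_RGB2HSV)[0,:,1];k=x[hs<45]
    print(r,(m.min(),m.max()) if len(m) else "-",(k.min(),k.max()) if len(k) else "-")
for ti in(0,-.02,-.04):
    u,y,n=frame(-1.443,ti)
    print(ti,"side",{L:proj(s,P+L*u)[0].round(1).tolist() for L in(-60,110,200)},"wrist",{L:proj(w,P+L*u)[0].round(1).tolist() for L in(110,130,154,190,200)})
    # true angular widths
    print([np.ptp(proj(w,[P+L*u+rr*y,P+L*u-rr*y])[:,0]).round(1) for L,rr in((85,14),(130,9),(154,15),(173,11))])
E
```

```text
cap [[332.95779502 229.53543209]] obs 332.7 229.8; foot top [[301.29112309 204.79170635]] obs 301.0416666666667 206.25
92 - (np.int64(317), np.int64(326))
93 - (np.int64(317), np.int64(327))
94 - (np.int64(317), np.int64(328))
95 - (np.int64(314), np.int64(331))
96 - (np.int64(313), np.int64(331))
97 - (np.int64(313), np.int64(331))
98 - (np.int64(313), np.int64(331))
99 - (np.int64(313), np.int64(331))
100 - (np.int64(313), np.int64(330))
101 - (np.int64(316), np.int64(327))
102 - (np.int64(318), np.int64(326))
103 - (np.int64(318), np.int64(326))
122 - (np.int64(318), np.int64(327))
123 - (np.int64(318), np.int64(327))
124 (np.int64(329), np.int64(334)) (np.int64(317), np.int64(327))
125 (np.int64(308), np.int64(338)) (np.int64(318), np.int64(326))
126 (np.int64(306), np.int64(339)) (np.int64(321), np.int64(324))
127 (np.int64(306), np.int64(339)) -
128 (np.int64(306), np.int64(339)) -
129 (np.int64(306), np.int64(338)) -
130 (np.int64(307), np.int64(337)) -
131 (np.int64(309), np.int64(335)) -
132 (np.int64(310), np.int64(334)) -
133 (np.int64(311), np.int64(334)) -
166 (np.int64(
[... 1494 characters left out ...]
} wrist {110: [322.0, 70.5], 130: [322.3, 97.1], 154: [322.7, 127.7], 190: [323.2, 171.1], 200: [323.3, 182.7]}
[np.float64(36.9), np.float64(22.7), np.float64(37.0), np.float64(26.6)]
-0.02 side {-60: [291.7, 166.2], 110: [316.1, 195.6], 200: [330.8, 213.2]} wrist {110: [321.9, 70.7], 130: [322.2, 97.0], 154: [322.6, 127.3], 190: [323.1, 170.1], 200: [323.2, 181.4]}
[np.float64(36.7), np.float64(22.5), np.float64(36.6), np.float64(26.3)]
-0.04 side {-60: [291.7, 165.9], 110: [316.1, 196.2], 200: [330.8, 214.3]} wrist {110: [321.9, 70.7], 130: [322.2, 96.9], 154: [322.6, 126.8], 190: [323.0, 169.0], 200: [323.2, 180.2]}
[np.float64(36.4), np.float64(22.3), np.float64(36.2), np.float64(26.0)]
```

```bash
python3 -m jog '{"claw":[1,1,1,1,1,1],"xyz":[[0,-0.26,0.05],[0,-0.26,0.05],[0,-0.26,0.05],[0,-0.26,0.05],[0,0,0],[0,0,0]],"twist":[[0,0,0],[-0.055,0,0],[-0.055,0,0],[-0.055,0,0],[-0.055,0,0],[0,0,0]]}'
python3 - <<'E'
from h import *
w=snap("wrist","pics/w6.png")
cv2.imwrite("pics/w6c.png",cv2.resize(w["color"][0:250,180:520,::-1],None,fx=2.35,fy=2.35,interpolation=cv2.INTER_CUBIC))
np.save("w6.npy",strip(w),allow_pickle=True)
for ti in(0,-.03):
    u,y,n=frame(-1.443,ti);print(ti,{L:proj(w,P+L*u)[0].round(1).tolist() for L in(-60,60,110,130,154,195)})
print(proj(w,[561.1,-63.6,75]),proj(w,[537.2,155.4,12]))
E
```

```text
clock: 10.85
eef_pos: [481.5, -49.3, 264.6]
tool_rot: [2.652, -0.052, 1.704]
force: [0.1, 0.4, 0.6]
width: 85.4
gripper_force: 0.0
0 {-60: [318.1, -138.7], 60: [321.1, 25.8], 110: [322.2, 88.7], 130: [322.6, 112.7], 154: [323.1, 140.6], 195: [323.9, 185.9]}
-0.03 {-60: [319.2, -140.0], 60: [320.0, 26.2], 110: [320.3, 88.9], 130: [320.5, 112.6], 154: [320.6, 140.1], 195: [320.8, 184.7]}
[[299.88354497 202.25257502]] [[271.55971552 -13.27150663]]
```

View pics/w6c.png

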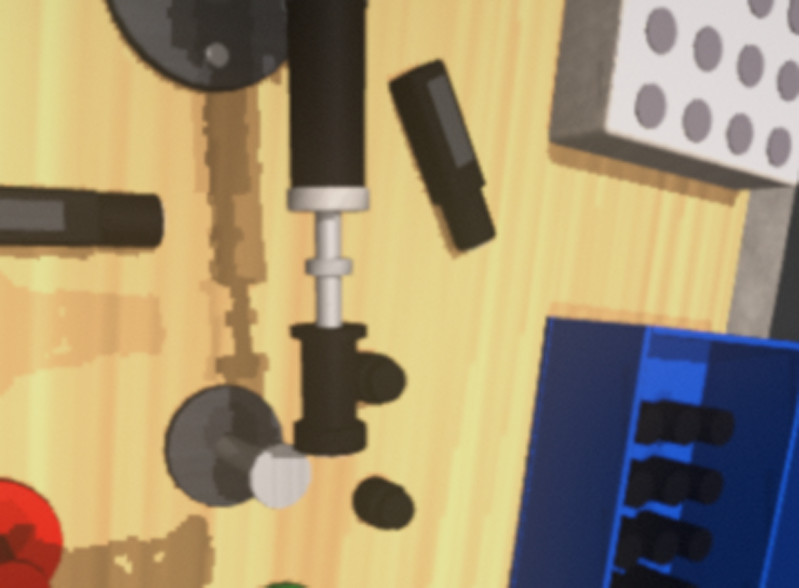

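```bash
cat > fit.py <<'E'
from h import *
V=np.eye(4);V[:3]=[[0.994,0.104,0.009,-553.153],[-0.097,0.947,-0.306,153.976],[-0.04,0.303,0.952,-373.728]]
U,_,W=np.linalg.svd(V[:3,:3]);V[:3,:3]=U@W
w6=np.load("w6.npy",allow_pickle=True).item()
w4=dict(w6,view=V)
def centers(f,rows,lo,hi):
    g=cv2.GaussianBlur(cv2.imread(f),(0,0),.7).astype(int).sum(2);o=[]
    for r in rows:
        x=np.arange(lo,hi);m=x[g[r,lo:hi]<190]
        if len(m)>15:o.append((r,(m.min()+m.max())/2,m.max()-m.min()))
    return np.array(o)
if __name__=="__main__":
    A=centers("pics/w4.png",list(range(8,44,3))+list(range(126,150,3)),295,350)
    B=centers("pics/w6.png",list(range(30,76,4))+list(range(146,176,4)),295,345)
    print(A.round(1).tolist());print(B.round(1).tolist())
    def line(d,p,rr):
        h,e,ti,z=p;u,y,n=frame(h,ti);uv=proj(d,np.array([P+[e,0,z]+L*u for L in np.linspace(40,215,80)]));return np.interp(rr,uv[:,1],uv[:,0])
    i=B[:,0]<150;B=B[(B[:,0]<80)|(B[:,2]<32)]
    for zf in(0,1):
        f=lambda p:np.r_[line(w4,(p[0],p[1],p[2],p[3]*zf),A[:,0])-A[:,1],line(w6,(p[0],p[1],p[2],p[3]*zf),B[:,0])-B[:,1]+.4,.3*p[3]]
        r=least_squares(f,[-1.44,0,0,0]);print(r.x.round(4),np.abs(r.fun).max())
        h,e,ti,z=r.x;u,y,n=frame(h,0);print("gauge left of line",(np.array([561.1,-63.6,0])-P-[e,0,0])@y)
E
python3 fit.py
```

```text
[[8.0, 319.0, 36.0], [11.0, 319.5, 35.0], [14.0, 320.0, 34.0], [17.0, 320.0, 34.0], [20.0, 320.0, 34.0], [23.0, 320.0, 34.0], [26.0, 320.0, 34.0], [29.0, 320.0, 34.0], [32.0, 320.0, 34.0], [35.0, 320.0, 34.0], [38.0, 320.5, 33.0], [41.0, 320.5, 33.0], [126.0, 322.5, 23.0], [129.0, 322.5, 23.0], [132.0, 323.0, 24.0], [135.0, 323.0, 24.0], [138.0, 323.0, 24.0], [141.0, 323.0, 24.0], [144.0, 323.0, 24.0], [147.0, 322.5, 25.0]]
[[30.0, 319.0, 30.0], [34.0, 319.0, 30.0], [38.0, 318.5, 29.0], [42.0, 318.5, 29.0], [46.0, 318.5, 29.0], [50.0, 318.5, 29.0], [54.0, 318.5, 29.0], [58.0, 318.5, 29.0], [62.0, 318.5, 29.0], [66.0, 318.5, 29.0], [70.0, 318.5, 29.0], [74.0, 318.5, 29.0], [146.0, 319.0, 20.0], [150.0, 320.0, 22.0], [154.0, 326.5, 35.0], [158.0, 326.5, 35.0], [162.0, 326.5, 35.0], [166.0, 326.5, 35.0], [170.0, 326.0, 32.0], [174.0, 320.0, 20.0]]
[-1.4342 -1.1958 -0.0565  0.    ] 0.947379140170915
gauge left of line -4.954047074384228
[-1.4374 -0.7916 -0.038  -2.1348] 0.6404464750842042
gauge left of line -4.661029329380266
```

The line passes about 4.5 mm to one side of the cap and the barrel droops about 0.02 rad. I'll grip again and trim both.

```bash
python3 - <<'E'
from h import *
Q=P+[-.5,0,0]
a=pose(-1.441,-.022,P=Q)
rows([pose(-1.441,-.022,back=90,P=Q),a])
rows([pose(-1.479,.01,P=Q)],a)
E
```

```text
xyz [1.145, 0.324, 1.115] twist [0.1557, -0.0096, -0.0009]
xyz [-0.0, -0.0, 0.9] twist [0.0, 0.0, 0.0]
xyz [-0.006, -0.029, -0.024] twist [-0.0001, -0.0102, 0.0121]
```

```bash
python3 -m jog '{"claw":[1,1,1,1],"xyz":[[0,0,0],[0,0,0],[0,0,0],[0,0,0]],"twist":[[0.0519,-0.0032,0],[0.0519,-0.0032,0],[0.0519,-0.0032,0],[0,0,0]]}'
python3 - <<'E'
from h import *
Q=P+[-.5,0,0]
rows([pose(-1.441,-.022,back=90,P=Q)])
E
```

```text
clock: 11.4
eef_pos: [489.0, -40.2, 263.8]
tool_rot: [3.063, -0.041, 1.717]
force: [-0.6, -0.1, 0.6]
width: 85.2
gripper_force: 0.0
xyz [1.068, 0.678, 0.864] twist [0.0247, -0.0061, 0.005]
```

```bash
python3 -m jog '{"claw":[1,1,1,1,1],"xyz":[[0,0,0],[0.35,0.23,0.1],[0.35,0.23,0.1],[0.35,0.23,0.2],[0,0,0]],"twist":[[0.0247,-0.0061,0.005],[0,0,0],[0,0,0],[0,0,0],[0,0,0]]}'
python3 - <<'E'
from h import *
Q=P+[-.5,0,0]
rows([pose(-1.441,-.022,back=0,P=Q)])
E
```

```text
clock: 12.02
eef_pos: [539.9, 75.9, 224.8]
tool_rot: [-3.139, -0.028, 1.701]
force: [-1.9, -0.9, -0.2]
width: 85.4
gripper_force: 0.0
xyz [0.012, 0.074, 1.275] twist [-0.0007, -0.0018, 0.0001]
```

```bash
python3 -m jog '{"claw":[1,1,1,1,1],"xyz":[[0.006,0.037,0.32],[0.006,0.037,0.32],[0,0,0.32],[0,0,0.31],[0,0,0]],"twist":[[0,0,0],[0,0,0],[0,0,0],[0,0,0],[0,0,0]]}'
python3 - <<'E'
from h import *
Q=P+[-.5,0,0]
rows([pose(-1.441,-.022,back=0,P=Q)])
E
```

```text
clock: 12.65
eef_pos: [545.2, 76.5, 98.6]
tool_rot: [-3.137, -0.026, 1.694]
force: [-1.2, 0.3, 0.9]
width: 85.2
gripper_force: 0.0
xyz [0.048, 0.018, 0.013] twist [-0.0014, -0.0013, -0.0021]
```

```bash
python3 -m jog '{"claw":[1,1,0,0,0,0,0,0],"xyz":[[0.048,0.018,0.013],[0,0,0],[0,0,0],[0,0,0],[0,0,0],[0,0,0],[0,0,0],[0,0,0]],"twist":[[-0.0014,-0.0013,-0.0021],[0,0,0],[0,0,0],[0,0,0],[0,0,0],[0,0,0],[0,0,0],[0,0,0]]}'
python3 - <<'E'
from h import *
Q=P+[-.5,0,0]
s=readout.read_state();print(s["torque"])
rows([pose(-1.441,-.022,P=Q)]);rows([pose(-1.479,.01,P=Q)])
E
```

```text
clock: 13.65
eef_pos: [547.2, 82.7, 98.8]
tool_rot: [3.14, -0.024, 1.703]
force: [-3.8, -1.7, 5.5]
width: 26.2
gripper_force: 58.6
[-0.21930895  1.02740317  0.40582478]
xyz [-0.011, -0.01, 0.014] twist [0.0004, -0.0005, 0.0007]
xyz [-0.017, -0.039, -0.01] twist [0.0004, -0.0107, 0.0128]
```

```bash
python3 -m jog '{"claw":[0,0,0,0,0],"xyz":[[-0.003,-0.015,-0.012],[-0.003,-0.015,-0.012],[0,0,0],[0,0,0],[0,0,0]],"twist":[[0,-0.0051,0.006],[0,-0.0051,0.006],[0,0,0],[0,0,0],[0,0,0]]}'
python3 - <<'E'
from h import *
Q=P+[-.5,0,0]
s=readout.read_state();print(s["torque"]);rows([pose(-1.461,0,P=Q)])
E
python3 -m jog '{"claw":[1,1,1,1,1,1,1,1,1],"xyz":[[0,0,0],[0,0,0],[0,0,0],[0,0,-0.4],[0,0,-0.5],[-0.4,0,-0.5],[-0.5,0,-0.3],[-0.4,0,0],[0,0,0]],"twist":[[0,0,0],[0,0,0],[0,0,0],[0,0,0],[0,0,0],[0,0,0],[0,0,0],[0,0,0],[0,0,0]]}'
python3 - <<'E'
from h import *
from fit import centers
d=snap("wrist","pics/w7.png");np.save("w7.npy",strip(d),allow_pickle=True)
A=centers("pics/w7.png",list(range(5,60,3))+list(range(115,175,3)),290,350);print(A.tolist())
u,y,n=frame(-1.461,0)
print({L:proj(d,P+L*u)[0].round(1).tolist() for L in(60,80,100,154,165,180,220)},proj(d,[561.1,-63.6,75]))
hs=cv2.cvtColor(d["color"],cv2.COLOR_RGB2HSV)[:,:,1]
for r in range(180,212,3):
    m=np.arange(290,350)[(hs[r,290:350]<45)&(d["color"][r,290:350].sum(1)>400)];print(r,(m.min(),m.max(),(m.min()+m.max())/2) if len(m) else 0)
E
```

```text
clock: 14.28
eef_pos: [544.8, 81.8, 100.7]
tool_rot: [3.14, 0.009, 1.664]
force: [-4.0, -3.4, -8.8]
width: 26.1
gripper_force: 59.6
[-0.45154105  0.87074169  0.62466832]
xyz [-0.01, 0.0, 0.017] twist [0.0006, 0.0027, -0.0052]
clock: 15.4
eef_pos: [557.7, -49.4, 272.6]
tool_rot: [3.134, 0.011, 1.657]
force: [0.4, 0.6, -0.3]
width: 85.6
gripper_force: 0.0
[[5.0, 314.5, 41.0], [8.0, 315.5, 35.0], [11.0, 316.0, 34.0], [14.0, 316.5, 33.0], [17.0, 316.5, 33.0], [20.0, 317.0, 34.0], [23.0, 317.0, 34.0], [26.0, 317.0, 34.0], [29.0, 317.0, 34.0], [32.0, 317.5, 33.0], [35.0, 317.5, 33.0], [38.0, 317.5, 33.0], [41.0, 317.5, 33.0], [44.0, 317.5, 33.0], [47.0, 318.0, 34.0], [50.0, 317.5, 33.0], [118.0, 320.5, 31.0], [121.0, 320.0, 32.0], [124.0, 320.0, 24.0], [127.0, 320.5, 23.0], [130.0, 321.0, 24.0], [133.0, 321.0, 24.0], [136.0, 321.0, 24.0], [139.0, 321.0, 24.0], [142.0, 321.5, 23.0], [145.0, 321.0, 26.0], [148.0, 322.5, 27.0], [151.0, 323.5, 29.0], [154.0, 323.0, 28.0], [157.0, 323.0, 28.0], [160.0, 323.5, 31.0], [163.0, 323.0, 36.0], [166.0, 323.0, 36.0], [169.0, 323.0, 36.0], [172.0, 322.0, 34.0]]
{60: [315.5, -7.1], 80: [316.2, 21.6], 100: [316.9, 49.4], 154: [318.5, 119.5], 165: [318.9, 133.0], 180: [319.3, 150.8], 220: [320.4, 195.8]} [[319.75086339 182.53676158]]
180 (np.int64(306), np.int64(334), np.float64(320.0))
183 (np.int64(306), np.int64(334), np.float64(320.0))
186 (np.int64(306), np.int64(334), np.float64(320.0))
189 (np.int64(308), np.int64(332), np.float64(320.0))
192 (np.int64(311), np.int64(329), np.float64(320.0))
195 (np.int64(315), np.int64(325), np.float64(320.0))
198 0
201 0
204 0
207 0
210 0
```

```bash
python3 -m jog '{"claw":[1,1,1,1,1,1,1],"xyz":[[0,-0.26,0.05],[0,-0.26,0.05],[0,-0.26,0.05],[0,-0.26,0.05],[0,0,0],[0,0,0],[0,0,0]],"twist":[[0,0,0],[-0.055,0,0],[-0.055,0,0],[-0.055,0,0],[-0.055,0,0],[0,0,0],[0,0,0]]}'
cat > obl.py <<'E'
from h import *
import sys
d=snap("wrist",sys.argv[1]);np.save(sys.argv[1][:-3]+"npy",strip(d),allow_pickle=True)
g=cv2.GaussianBlur(d["color"],(0,0),.7).astype(int).sum(2)
u,y,n=frame(-1.455,0)
for L in(55,65,75,85,95,100,153,154,155,165,170,175,180,192,195,198):
    c=[proj(d,P+L*frame(-1.455,t)[0])[0] for t in(0,.02)];r=int(round(c[0][1]));x0=int(c[0][0])
    if 0<=r<400:
        x=np.arange(x0-30,x0+31);m=x[g[r,x]<190]
        print(L,r,"pred",round(c[0][0],1),"d/.02",round(c[1][0]-c[0][0],2),"obs",(m.min(),m.max(),(m.min()+m.max())/2) if len(m) else 0)
p=proj(d,[561.1,-63.6,75])[0];print("cap pred",p)
hs=cv2.cvtColor(d["color"],cv2.COLOR_RGB2HSV)[:,:,1]
x=np.arange(int(p[0])-30,int(p[0])+30)
for r in range(int(p[1])-8,int(p[1])+20,3):
    m=x[(hs[r,x]<45)&(d["color"][r,x].sum(1)>430)];print(r,(m.min(),m.max(),(m.min()+m.max())/2) if len(m) else 0)
E
python3 obl.py pics/w8.png
```

```text
clock: 16.32
eef_pos: [482.4, -43.7, 271.1]
tool_rot: [2.643, -0.036, 1.691]
force: [-0.4, -0.3, -0.3]
width: 85.3
gripper_force: 0.0
55 22 pred 312.4 d/.02 0.61 obs (np.int64(282), np.int64(326), np.float64(304.0))
65 35 pred 312.7 d/.02 0.72 obs (np.int64(296), np.int64(342), np.float64(319.0))
75 48 pred 312.9 d/.02 0.83 obs (np.int64(297), np.int64(326), np.float64(311.5))
85 61 pred 313.1 d/.02 0.93 obs (np.int64(297), np.int64(326), np.float64(311.5))
95 73 pred 313.3 d/.02 1.04 obs (np.int64(297), np.int64(326), np.float64(311.5))
100 79 pred 313.4 d/.02 1.09 obs (np.int64(298), np.int64(326), np.float64(312.0))
153 141 pred 314.5 d/.02 1.6 obs (np.int64(300), np.int64(327), np.float64(313.5))
154 143 pred 314.5 d/.02 1.61 obs (np.int64(298), np.int64(328), np.float64(313.0))
155 144 pred 314.5 d/.02 1.62 obs (np.int64(299), np.int64(327), np.float64(313.0))
165 155 pred 314.7 d/.02 1.72 obs (np.int64(303), np.int64(342), np.float64(322.5))
170 160 pred 314.8 d/.02 1.76 obs (np.int64(303), np.int64(344), np.float64(323.5))
175 166 pred 314.9 d/.02 1.81 obs (np.int64(303), np.int64(342), np.float64(322.5))
180 171 pred 315.0 d/.02 1.85 obs (np.int64(304), np.int64(324), np.float64(314.0))
192 184 pred 315.2 d/.02 1.96 obs (np.int64(300), np.int64(328), np.float64(314.0))
195 187 pred 315.2 d/.02 1.99 obs (np.int64(300), np.int64(328), np.float64(314.0))
198 190 pred 315.3 d/.02 2.01 obs (np.int64(300), np.int64(328), np.float64(314.0))
cap pred [294.3801705  202.09632097]
194 (np.int64(284), np.int64(293), np.float64(288.5))
197 (np.int64(283), np.int64(305), np.float64(294.0))
200 (np.int64(282), np.int64(305), np.float64(293.5))
203 (np.int64(281), np.int64(305), np.float64(293.0))
206 (np.int64(282), np.int64(304), np.float64(293.0))
209 (np.int64(283), np.int64(302), np.float64(292.5))
212 (np.int64(285), np.int64(300), np.float64(292.5))
215 (np.int64(293), np.int64(294), np.float64(293.5))
218 0
221 0
```

Level is confirmed to about 0.005 rad. About 0.008 rad of swivel is left, roughly 1.5 mm at the head, and I'll trim that from the lamp head before pulling.

```bash
python3 -m jog '{"claw":[1,1,1,1,1],"xyz":[[0,0,0],[0,0,0],[0,0,0],[0,0,0],[0,0,0]],"twist":[[0.055,0,0],[0.055,0,0],[0.055,0,0],[0,0,0],[0,0,0]]}'
python3 - <<'E'
from h import *
rows([pose(-1.453,0,L=173,back=80)])
E
```

```text
clock: 17.0
eef_pos: [485.0, -36.0, 270.1]
tool_rot: [3.075, -0.056, 1.704]
force: [-0.3, 0.5, -1.2]
width: 85.4
gripper_force: 0.0
xyz [0.047, 0.683, 0.963] twist [0.0209, -0.0181, 0.0042]
```

```bash
python3 -m jog '{"claw":[1,1,1,1,1],"xyz":[[0,0,0],[0,0.3,0.2],[0,0.3,0.2],[0,0.1,0.2],[0,0,0]],"twist":[[0.0209,-0.0181,0.0042],[0,0,0],[0,0,0],[0,0,0],[0,0,0]]}'
python3 - <<'E'
from h import *
rows([pose(-1.453,0,L=173,back=0)])
E
```

```text
clock: 17.62
eef_pos: [553.5, -28.3, 209.9]
tool_rot: [-3.14, -0.001, 1.687]
force: [-1.6, 0.4, 1.0]
width: 85.1
gripper_force: 0.0
xyz [0.112, 0.056, 1.109] twist [-0.0006, -0.0004, -0.0006]
```

```bash
python3 -m jog '{"claw":[1,1,1,1,1,1],"xyz":[[0.1,0.05,0.1],[0,0,0.3],[0,0,0.3],[0,0,0.3],[0,0,0.1],[0,0,0]],"twist":[[0,0,0],[0,0,0],[0,0,0],[0,0,0],[0,0,0],[0,0,0]]}'
python3 - <<'E'
from h import *
rows([pose(-1.453,0,L=173)])
d=snap("wrist","pics/w9.png");g=cv2.GaussianBlur(d["color"],(0,0),.7).astype(int).sum(2)
u,y,n=frame(-1.453,0)
for L in(75,90,105,130,152,156,165,173,190):print(L,proj(d,P+L*u)[0].round(1))
x=np.arange(250,390)
for r in list(range(100,400,15)):
    m=x[g[r,x]<170];print(r,(m.min(),m.max()) if len(m) else 0,end=" ")
E
```

```text
clock: 18.38
eef_pos: [559.2, -17.1, 101.5]
tool_rot: [3.14, -0.001, 1.688]
force: [-0.7, 0.1, 0.4]
width: 85.5
gripper_force: 0.0
xyz [0.009, -0.016, 0.025] twist [0.0004, -0.0003, -0.0002]
75 [312.1  20. ]
90 [312.3  69. ]
105 [312.6 115. ]
130 [313.1 185.1]
152 [313.5 240.4]
156 [313.5 249.8]
165 [313.7 270.4]
173 [313.8 287.9]
190 [314.1 323. ]
100 (np.int64(250), np.int64(350)) 115 (np.int64(250), np.int64(261)) 130 0 145 0 160 0 175 0 190 0 205 0 220 0 235 (np.int64(279), np.int64(349)) 250 (np.int64(276), np.int64(353)) 265 (np.int64(276), np.int64(353)) 280 (np.int64(281), np.int64(348)) 295 (np.int64(289), np.int64(340)) 310 (np.int64(287), np.int64(344)) 325 (np.int64(282), np.int64(348)) 340 (np.int64(283), np.int64(348)) 355 (np.int64(296), np.int64(374)) 370 (np.int64(344), np.int64(380)) 385 (np.int64(256), np.int64(385))
```

```bash
python3 -m jog '{"claw":[1,0,0,0,0,0,0,0],"xyz":[[0.009,-0.014,0.02],[0,0,0],[0,0,0],[0,0,0],[0,0,0],[0,0,0],[0,0,0],[0,0,0]],"twist":[[0,0,0],[0,0,0],[0,0,0],[0,0,0],[0,0,0],[0,0,0],[0,0,0],[0,0,0]]}'
cat > lat.py <<'E'
from h import *
s=readout.read_state();print("tau",s["torque"].round(2))
u,y,n=frame(-1.461,0);G=np.array([561.1,-63.6,75])
e=s["eef_pos"]-P;print("L",e@u,"lat",e@y,"z",e[2])
d=snap("wrist");g=cv2.GaussianBlur(d["color"],(0,0),.7)
hs=cv2.cvtColor(g,cv2.COLOR_RGB2HSV);c=proj(d,P+(e@u-43)*u+(e@y)*y)[0];q=proj(d,G)[0];print("pred collar",c,"pred cap",q)
ang=lambda L:proj(d,P+L*u)[0].round(1).tolist()
print("line",ang(80),ang(105),ang(130))
S=g.astype(int).sum(2)
for r in list(range(max(0,int(c[1])-60),min(399,int(c[1])+70),6)):
    x=np.arange(int(c[0])-75,int(c[0])+76);m=x[hs[r,x,1]<45];k=x[S[r,x]<170]
    print(r,"grey",(m.min(),m.max(),(m.min()+m.max())/2,len(m)) if len(m) else 0,"dark",(k.min(),k.max(),(k.min()+k.max())/2,len(k)) if len(k) else 0)
E
python3 lat.py
```

```text
clock: 19.42
eef_pos: [557.7, -16.7, 99.2]
tool_rot: [3.141, -0.001, 1.688]
force: [-1.4, 0.2, 2.9]
width: 20.5
gripper_force: 58.5
tau [-0.05  0.32  0.19]
L 173.32229363580112 lat 1.5602169650044857 z -20.767893430879212
pred collar [318.42952922 189.29472354] pred cap [314.52337826 320.58773158]
line [314.6, 37.7] [314.3, 117.3] [314.1, 188.4]
129 grey (np.int64(277), np.int64(357), np.float64(317.0), 81) dark (np.int64(248), np.int64(265), np.float64(256.5), 15)
135 grey (np.int64(289), np.int64(343), np.float64(316.0), 55) dark 0
141 grey (np.int64(306), np.int64(330), np.float64(318.0), 25) dark 0
147 grey (np.int64(306), np.int64(330), np.float64(318.0), 25) dark 0
153 grey (np.int64(306), np.int64(330), np.float64(318.0), 25) dark 0
159 grey (np.int64(306), np.int64(330), np.float64(318.0), 25) dark 0
165 grey (np.int64(307), np.int64(330), np.float64(318.5), 24) dark 0
171 grey (np.int64(307), np.int64(330), np.float64(318.5), 24) dark 0
177 grey (np.int64(306), np.int64(332), np.float64(319.0), 27) dark 0
183 grey (np.int64(297), np.int64(341), np.float64(319.0), 45) dark 0

[... 397 characters left out ...]
t64(319.0), 23) dark 0
225 grey (np.int64(307), np.int64(331), np.float64(319.0), 25) dark (np.int64(303), np.int64(304), np.float64(303.5), 2)
231 grey (np.int64(306), np.int64(331), np.float64(318.5), 26) dark (np.int64(290), np.int64(345), np.float64(317.5), 29)
237 grey (np.int64(307), np.int64(331), np.float64(319.0), 25) dark (np.int64(284), np.int64(354), np.float64(319.0), 44)
243 grey (np.int64(307), np.int64(331), np.float64(319.0), 25) dark (np.int64(280), np.int64(356), np.float64(318.0), 52)
249 grey 0 dark (np.int64(278), np.int64(356), np.float64(317.0), 79)
255 grey (np.int64(278), np.int64(280), np.float64(279.0), 3) dark (np.int64(281), np.int64(356), np.float64(318.5), 76)
```

TCP and camera agree: the collar is seen at (318.5,190) against a prediction of (318.4,189). The head is 1.6 mm off the line, so I trim that.

```bash
python3 -m jog '{"claw":[0,0,0,0],"xyz":[[0,-0.017,0],[0,0,0],[0,0,0],[0,0,0]],"twist":[[0,0,0.0027],[0,0,0],[0,0,0],[0,0,0]]}'
python3 lat.py | grep -E "tau|L|line|165|189|213|153"
```

```text
clock: 19.98
eef_pos: [556.8, -16.8, 99.3]
tool_rot: [3.139, -0.0, 1.68]
force: [1.9, -0.0, 0.9]
width: 20.2
gripper_force: 58.6
tau [ 0.04 -0.36  0.15]
L 173.3244431119658 lat 0.5728294544438484 z -20.720869043649145
pred collar [317.4651043  189.28674376] pred cap [316.91734317 320.55146979]
line [315.2, 37.8] [315.6, 117.3] [315.9, 188.4]
153 grey (np.int64(306), np.int64(330), np.float64(318.0), 25) dark 0
165 grey (np.int64(307), np.int64(330), np.float64(318.5), 24) dark 0
189 grey (np.int64(297), np.int64(340), np.float64(318.5), 44) dark 0
213 grey (np.int64(308), np.int64(330), np.float64(319.0), 23) dark 0
```

```bash
python3 -m jog '{"claw":[0,0,0,0],"xyz":[[0,-0.012,0],[0,0,0],[0,0,0],[0,0,0]],"twist":[[0,0,0.001],[0,0,0],[0,0,0],[0,0,0]]}'
python3 lat.py | grep -E "tau|L|line|165|189|213|153"
python3 - <<'E'
from h import *
rows([pose(-1.461,0,L=263.3)])
E
```

```text
clock: 20.52
eef_pos: [555.3, -17.0, 99.3]
tool_rot: [3.14, -0.001, 1.676]
force: [2.5, 0.0, 0.5]
width: 20.4
gripper_force: 58.5
tau [ 0.04 -0.55  0.01]
L 173.33986878951757 lat -0.9356497547229381 z -20.718686837509665
pred collar [316.97415681 189.29762391] pred cap [319.84409921 320.54775333]
line [318.9, 37.7] [319.2, 117.3] [319.6, 188.4]
153 grey (np.int64(307), np.int64(331), np.float64(319.0), 25) dark 0
165 grey (np.int64(307), np.int64(331), np.float64(319.0), 25) dark 0
189 grey (np.int64(298), np.int64(341), np.float64(319.5), 44) dark 0
213 grey (np.int64(308), np.int64(331), np.float64(319.5), 24) dark 0
xyz [-0.899, 0.013, 0.002] twist [0.0006, -0.0002, -0.0014]
```

The rod now lies on the line (collar at 319.5 against 319.6). I pull out.

```bash
python3 -m jog '{"claw":[0,0,0,0,0,0,0,0,0,0],"xyz":[[-0.1,0.0005,0],[-0.12,0.0005,0],[-0.12,0.0005,0],[-0.12,0.0005,0],[-0.12,0.0005,0],[-0.12,0.0005,0],[-0.12,0.0005,0],[-0.082,0.0005,0],[0,0,0],[0,0,0]],"twist":[[0,0,0],[0,0,0],[0,0,0],[0,0,0],[0,0,0],[0,0,0],[0,0,0],[0,0,0],[0,0,0],[0,0,0]]}'
python3 lat.py
python3 - <<'E'
from h import *
d=snap("wrist","pics/w10.png")
G=np.array([561.1,-63.6,75]);print([proj(d,G+15*np.array([np.cos(a),np.sin(a),0]))[0].round(1).tolist() for a in np.arange(0,6.2,.785)])
u,y,n=frame(-1.461,0);print("line",[proj(d,P+L*u)[0].round(1).tolist() for L in(110,150,190,210,217,223.2,220.2)])
E
```

```text
clock: 21.82
eef_pos: [563.1, -102.6, 97.9]
tool_rot: [-3.139, -0.008, 1.677]
force: [1.0, 9.2, -0.7]
width: 20.2
gripper_force: 58.8
tau [ 1.86 -0.36 -0.24]
L 259.2775363202783 lat -2.516951526539632 z -22.117900905418097
pred collar [316.86673519 189.6389415 ] pred cap [322.71874128 172.65107794]
line [323.5, -280.8] [323.7, -188.0] [323.8, -92.2]
129 grey (np.int64(283), np.int64(362), np.float64(322.5), 71) dark (np.int64(336), np.int64(343), np.float64(339.5), 8)
135 grey (np.int64(280), np.int64(365), np.float64(322.5), 77) dark (np.int64(336), np.int64(342), np.float64(339.0), 7)
141 grey (np.int64(279), np.int64(366), np.float64(322.5), 81) dark (np.int64(336), np.int64(342), np.float64(339.0), 7)
147 grey (np.int64(278), np.int64(367), np.float64(322.5), 90) dark 0
153 grey (np.int64(278), np.int64(367), np.float64(322.5), 90) dark 0
159 grey (np.int64(279), np.int64(366), np.float64(322.5), 88) dark 0
165 grey (np.int64(281), np.int64(364), np.float64(322.5), 84) dark 0
171 grey (np.int64(284), np.int64(361), np.float64(322.5), 78) dark 0
177 grey (np.int64(287), np.int64(3
[... 648 characters left out ...]
0.5), 26) dark (np.int64(294), np.int64(346), np.float64(320.0), 26)
237 grey (np.int64(308), np.int64(332), np.float64(320.0), 25) dark (np.int64(285), np.int64(355), np.float64(320.0), 45)
243 grey (np.int64(309), np.int64(331), np.float64(320.0), 23) dark (np.int64(283), np.int64(358), np.float64(320.5), 53)
249 grey 0 dark (np.int64(283), np.int64(357), np.float64(320.0), 75)
255 grey 0 dark (np.int64(283), np.int64(357), np.float64(320.0), 75)
[[353.5, 176.1], [347.3, 153.5], [326.2, 141.9], [302.9, 148.7], [291.8, 169.5], [298.9, 191.5], [319.4, 202.2], [341.7, 196.0]]
line [[323.8, -168.4], [323.9, -18.3], [323.9, 114.3], [323.9, 172.6], [323.9, 191.8], [323.9, 208.2], [323.9, 200.3]]
```

```bash
cat > fin.py <<'E'
from h import *
s=readout.read_state();u,y,n=frame(-1.461,0);e=s["eef_pos"]-P
print("collar L by TCP",e@u-43.34,"lat",e@y,"z",e[2],"force",s["force"].round(1))
d=snap("wrist","pics/fin.png");g=cv2.GaussianBlur(d["color"],(0,0),.7);hs=cv2.cvtColor(g,cv2.COLOR_RGB2HSV);S=g.astype(int).sum(2)
print("line target",proj(d,P+220.2*u)[0].round(1),"cap pred",proj(d,[561.1,-63.6,75])[0].round(1),"px/mm",np.linalg.norm(proj(d,P+220.2*u+y)[0]-proj(d,P+220.2*u)[0]).round(2),(proj(d,P+221.2*u)[0]-proj(d,P+220.2*u)[0]).round(2))
x=np.arange(260,385)
for r in range(135,232,4):
    m=x[hs[r,x,1]<45];k=x[(S[r,x]>420)&(hs[r,x,1]<45)]
    print(r,"grey",(m.min(),m.max(),(m.min()+m.max())/2),"bright",(k.min(),k.max(),(k.min()+k.max())/2,len(k)) if len(k) else 0)
E
python3 -m jog '{"claw":[0,0,0,0],"xyz":[[-0.045,0.02,-0.014],[0,0,0],[0,0,0],[0,0,0]],"twist":[[0,0,0],[0,0,0],[0,0,0],[0,0,0]]}'; python3 fin.py
```

```text
clock: 22.42
eef_pos: [563.9, -106.4, 98.8]
tool_rot: [-3.135, -0.009, 1.678]
force: [-2.2, 8.9, -1.5]
width: 20.4
gripper_force: 58.8
collar L by TCP 219.85150205337632 lat -2.171878468042703 z -21.24555652488918 force [-2.2  8.9 -1.5]
line target [322.7 188.8] cap pred [322.1 164.3] px/mm 2.78 [0.   2.68]
135 grey (np.int64(279), np.int64(366), np.float64(322.5)) bright (np.int64(311), np.int64(327), np.float64(319.0), 17)
139 grey (np.int64(278), np.int64(367), np.float64(322.5)) bright (np.int64(311), np.int64(327), np.float64(319.0), 17)
143 grey (np.int64(278), np.int64(367), np.float64(322.5)) bright (np.int64(302), np.int64(342), np.float64(322.0), 22)
147 grey (np.int64(278), np.int64(367), np.float64(322.5)) bright (np.int64(298), np.int64(346), np.float64(322.0), 31)
151 grey (np.int64(279), np.int64(366), np.float64(322.5)) bright (np.int64(297), np.int64(348), np.float64(322.5), 34)
155 grey (np.int64(279), np.int64(365), np.float64(322.0)) bright (np.int64(295), np.int64(350), np.float64(322.5), 39)
159 grey (np.int64(281), np.int64(364), np.float64(322.5)) bright (np.i
[... 1456 characters left out ...]
308), np.int64(331), np.float64(319.5)) bright (np.int64(312), np.int64(327), np.float64(319.5), 16)
215 grey (np.int64(309), np.int64(331), np.float64(320.0)) bright (np.int64(312), np.int64(326), np.float64(319.0), 15)
219 grey (np.int64(309), np.int64(331), np.float64(320.0)) bright (np.int64(312), np.int64(326), np.float64(319.0), 15)
223 grey (np.int64(309), np.int64(331), np.float64(320.0)) bright (np.int64(312), np.int64(326), np.float64(319.0), 15)
227 grey (np.int64(308), np.int64(331), np.float64(319.5)) bright (np.int64(312), np.int64(326), np.float64(319.0), 15)
231 grey (np.int64(307), np.int64(332), np.float64(319.5)) bright (np.int64(312), np.int64(326), np.float64(319.0), 15)
```

```bash
python3 -m jog '{"claw":[0,0,0,0],"xyz":[[-0.003,0.022,-0.007],[0,0,0],[0,0,0],[0,0,0]],"twist":[[0,0,0],[0,0,0],[0,0,0],[0,0,0]]}'; python3 fin.py | grep -E "clock|collar|line|^163|^179|^183|^187|^191|^195|^199"
```

```text
clock: 22.98
eef_pos: [565.3, -106.3, 99.1]
tool_rot: [-3.134, -0.009, 1.678]
force: [-1.5, 9.4, -2.8]
width: 20.0
gripper_force: 58.8
collar L by TCP 219.8702963908619 lat -0.7214095789349315 z -20.867811291014775 force [-1.5  9.4 -2.8]
line target [318.7 188.6] cap pred [319.2 164.2] px/mm 2.78 [0.01 2.67]
163 grey (np.int64(281), np.int64(360), np.float64(320.5)) bright (np.int64(291), np.int64(348), np.float64(319.5), 39)
179 grey (np.int64(293), np.int64(345), np.float64(319.0)) bright (np.int64(311), np.int64(326), np.float64(318.5), 16)
183 grey (np.int64(297), np.int64(342), np.float64(319.5)) bright 0
187 grey (np.int64(297), np.int64(341), np.float64(319.0)) bright (np.int64(305), np.int64(333), np.float64(319.0), 29)
191 grey (np.int64(297), np.int64(340), np.float64(318.5)) bright (np.int64(304), np.int64(332), np.float64(318.0), 29)
195 grey (np.int64(299), np.int64(338), np.float64(318.5)) bright (np.int64(305), np.int64(331), np.float64(318.0), 27)
199 grey (np.int64(307), np.int64(331), np.float64(319.0)) bright (np.int64(310), np.int64(326), np.float64(318.0), 17)
```

The collar is at (318.8,189.5) and the target is (318.7,188.6), so it is within 0.5 mm. I hold it and hand in.

```bash
python3 -m jog '{"claw":[0,0,0,0],"xyz":[[0,0,0],[0,0,0],[0,0,0],[0,0,0]],"twist":[[0,0,0],[0,0,0],[0,0,0],[0,0,0]]}'; python3 fin.py | grep -E "collar|line|^191"; python3 -c "
from cell import order;print(order.finish_job())"
```

```text
clock: 23.52
eef_pos: [565.3, -106.3, 99.1]
tool_rot: [-3.134, -0.01, 1.679]
force: [-2.1, 9.5, -2.5]
width: 20.3
gripper_force: 58.8
collar L by TCP 219.82756391698908 lat -0.7101160132091238 z -20.880105721481357 force [-2.1  9.5 -2.5]
line target [318.7 188.6] cap pred [319.2 164.2] px/mm 2.78 [0.01 2.67]
191 grey (np.int64(297), np.int64(340), np.float64(318.5)) bright (np.int64(305), np.int64(332), np.float64(318.5), 28)
the job is handed in; nothing more can be done
None
```

I handed the job in at 23.5 s: by my measurements the light was level and on line with the steel gauge's cap, and the lamp head was held with the collar within about 0.5 mm of above its middle; no verdict came back.

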